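# Peel the snapped-on cover off a tray stack and show it over the light panel

## Robot

A 6-joint arm with a two-finger parallel gripper is mounted at the origin on a cart in front of the work surface, level with it; the furniture and walls round the work are solid. World frame = base frame: x ahead of the robot, y to its left, z up, the work surface at z = 0. Lengths are in m, angles in degrees, forces in N, time in s.
With the tool pointing down it reaches from about 0.4 to 0.825 m from the base axis. Payload 7 kg.
Tool frame: the origin (TCP) lies at the very end of the fingers, on their centre line; the grasp point (between the pads) lies 19 mm behind it; z points along the fingers, y is the line along which they close (so a half turn about z gives the same grasp; the last joint's range is limited). The gripper opens to 88 mm and grips with 3 to 60 N. Pads are 19 mm wide; open, the fingers measure 130 mm over their backs; the gripper's body (78 mm by 193 mm) begins 47 mm behind the grasp point.
Start: joints at [89.903, 20.546, 0.682, 0, -70.136, -16.507], TCP at [0.193, 0.647, 0.227] pointing down, gripper open.
Joint ranges: [-176.03, 176.03], [-82.01, 121.73], [-58.28, 71.71], [-173.87, 95.51], [-174.79, -0.11], [-173.66, 173.66]. Speed limits (degrees/s): [136.94, 136.94, 172.46, 180, 180, 180].

## Interface

Orientations are given as [roll, pitch, yaw] about the fixed x, y, z axes, in that order (R = Rz(yaw) Ry(pitch) Rx(roll)).
In Python, from bench import env gives the robot as it stands.
- The arm moves only by the tool carry_out, never from a script. Its argument "increments" is a list of rows, each a list of 3 entries, a list of its own where there are three numbers: the shift along the tool's x, y, z as a fraction of full scale, then the turn, a rotation vector about the tool's x, y, z as a fraction of full scale, then the closure in counts, from 0 (fully open) to 255 (shut). In form: [[[tx, ty, tz], [wx, wy, wz], grip], ...]. A call has 1 to 8 rows; each row shifts and turns the commanded pose from where the row before left it, along the tool's axes as they then stand; what a row does not reach is not made up. Full scale, the value 1, is 40 cm for a shift and 180 degrees for a turn. A row lasts 1/8 s, in which the tool goes at most 62.5 mm and 10.7 degrees, less where a joint would pass 70% of its speed; a pose out of reach is approached as far as the arm can. A call with a number of a shift or a turn outside -1 to 1 is refused whole. A call with a gripper value outside its range is refused whole. The fingers move at their own pace and stop on an object; the grip force is fixed at half the most. Time passes only in rows, so rows that do not move let the fingers close. It gives the time, the measured TCP pose, the force, the opening and the grip force at its end, in the units of the state.
- env.observe(): the state, without advancing time (a new reading comes with each control period).
- env.grab_frame(name): name is "scene" or "top" or "wrist"; returns the picture (384x512x3 uint8, red, green, blue); there is no depth.
- env.camera_params(name): a dict with "fov_y" (degrees; the focal length in pixels is half the picture's height over the tangent of half this angle, whatever the lens; pixels are square), "cx", "cy" (the principal point, pixels), "rvec" (rotation vector, rad) and "tvec" (3), from world to camera coordinates, as OpenCV has them; the wrist camera has in their place "T_tool_cam" (4x4, takes a point from camera to tool coordinates, whose origin is the TCP and whose axes are the flange's). Camera axes: x right, y down, z forward; pixel columns grow to the right and rows downward; lengths in m; the calibration is good to about 2 mm. The wrist camera is an equidistant fisheye: a pixel r from the principal point sees the ray r / f radians off the axis. A picture is of the moment at which its call begins: read the wrist's pose just before it. camera_params takes no time and is no camera call.
- env.hand_in(): hands the job in; it is judged then, once.
Trained networks look in the newest picture that a camera, given by its name, has taken for a name from the list of things; names that differ only in an ending like _2 or _b are one class to them, and where a whole thing is asked for, a point or a joint stands for the part that bears it (a point fixed in the world has none). Each returns a list of dicts, best first, with "score" (0 to 1); they miss things now and then, are a little off and sometimes report something else, mostly with a low value. They report only what shows in the picture. A call takes as long as a camera call.
- env.trace(camera, label): "region" (384x512 bool, what is visible of it) and "box" ([left, top, right, bottom] in pixels, round what is visible of it).
The state is a dict: "clock": time; "joint_positions": joint angles; "dq": joint speeds; "effort": joint torques, N m; "tool_pos": TCP position; "tcp_rot": TCP orientation; "wrist_force": force on the tool from outside, world axes, zero at the start; "moment": the same for the moment, N m; "opening": finger opening in m; "grasp_force": force on a finger pad.
Only numpy, scipy, OpenCV 4.12 (cv2) and the standard library are available. Lean on these libraries where they do the work, as an engineer would, in place of code of your own. Each camera call takes 0.05 s, during which the arm holds its last target. There are 200 camera calls.

## Task

Inspect the blue cover of the sample-tray stack for cracks: first start the light panel by twisting its red spring-return knob clockwise right to its stop and letting it spring back. Then peel the cover off the stack by its lug, raising the lug corner first while the opposite corner stays down, so that the rest of the stack stays standing where it is. Finish while still holding the cover in the gripper, right way up and level, centred about 10 cm above the lit white field of the panel - do not put it down.

Things in the scene. Friction and masses are not known exactly. Their poses are not given: they have to be found in the camera images.
- start_knob (a joint): Angle of the red knob on the light panel: 0 at rest, grows clockwise seen from above to its stop at 1.2 rad. A spring (0.02 N m at rest, 0.09 N m at the stop) turns it back to 0 when let go.
- knob_grip (a point): Middle of the knob's upright red grip bar, at the height to grip it (z about 0.048): bar 36 mm long along this frame's x, 12 mm thick along its y, 26 mm high, its top 12 mm above this point and its foot 14 mm below, on a grey disc of 38 mm diameter. Turning axis is vertical through this point. The frame turns with the knob.
- panel_center (a point): Centre of the lit white field on top of the flat light panel (fixed to the bench; field 136 x 126 mm, its surface at z = 0.026, x and y along its sides). The panel's grey frame is 160 x 150 mm; the black control strip with the knob adjoins on its -x side, the knob's axis 109 mm from this point.
- stack_top (a point): Centre of the upper face of the topmost white sample tray, under the cover, 56 mm above the bench. Same axes as stack. At the middle of each of its four sides (62 mm from the centre, at 45 degrees to x and y) a black clip with an orange sprung nose of 8 mm diameter reaches 2 mm over the cover's edge; the clips' tops are 20 mm above this point.
- cover_center (a point): Centre of the upper face of the blue cover's flange. Seated, it is 10 mm above stack_top (66 mm above the bench). Frame: z up, x along the diagonal; the corner with the lug lies towards -x, 85 mm out. A clip lets its edge go at roughly 2 N (the two near the lug) or 5 N (the far two) of upward pull, after some 3 mm of rise there. Lifted level, all resist at once and may drag the stack along.
- lug (a point): Centre of the blue upright pull lug on the cover's -x corner, 68 mm from cover_center along -x and 17 mm above the flange's upper face; same axes as cover_center. The lug is 10 mm thick along x (towards the cover's centre), 22 mm wide along y and 34 mm high, standing on the flange.
- near_corner (a point): Point on the upper face of the cover's flange by the lug, 80 mm from cover_center along its -x.
- far_corner (a point): Point on the upper face of the cover's flange at the opposite corner, 80 mm from cover_center along its +x.
- stack: The remaining stack, one loose piece (0.7 kg): 144 mm square steel base with 120 mm square white trays. Origin at the centre of its underside on the bench; z up, x along a diagonal of the square.
- cover: The blue cover: formed tray, 120 mm square, flange 3 mm thick, round tapered well (87 mm wide at the top, 24 mm deep) nested in the tray below, about 0.09 kg. Origin under the well's centre, 24 mm below cover_center, same axes. Tilted up about its far corner (80 mm along +x), it leaves the two clips near the lug first, then the two far ones; then it is free.
- panel: The light panel with its control strip and knob, on 10 mm feet with a blue hose running under it; origin on the bench 26 mm below panel_center, same axes.

How it is judged (in metres and radians):
On the way, in this order (a step that is already met when the one before it is completed fails the run):
1. the knob is turned to its stop (value of joint start_knob above 1.1 rad), for 0.1 s.
2. the knob is let go and has sprung back (value of joint start_knob below 0.12 rad and contact force between the fingers and panel below 0.1 N), for 0.2 s.
3. the lug corner is raised while the far corner is still down on the stack (z of near_corner in the frame of stack above 0.078 m and z of far_corner in the frame of stack below 0.072 m and contact force between the fingers and cover above 0.5 N), for 0.1 s.
At the end, for the whole second after the job is handed in: The cover is held in the gripper at rest, right way up and level within 15 degrees, its centre within 35 mm of the panel's centre in plan and 60 to 160 mm above the panel; the knob is back at rest (below 0.12 rad); the stack stands upright within 25 mm of where it was (horizontal distance between cover_center and panel_center below 0.035 m and z of cover_center in the frame of panel_center between 0.06 and 0.16 m and angle between cover's own z axis and vertical below 0.26 rad and linear speed of cover below 0.03 m/s and contact force between the fingers and cover above 1 N and contact force between cover and stack below 0.05 N and value of joint start_knob below 0.12 rad and distance of stack from where it was at the start of the episode below 0.025 m and angle between stack's own z axis and vertical below 0.05 rad); the arm keeps its last pose, push and grip.
It fails at once if the rest of the stack is lifted or tipped (height (world z) of stack above 0.012 m or angle between stack's own z axis and vertical above 0.12 rad).
It also fails if it takes over 64 s, if anything falls off the work surface, if the arm or the gripper's body presses on something with over 40 N, if the wrist force passes 120 N, or if a joint passes its speed limit or range.

## Working session

There is one attempt and no reset: what is moved stays moved. The work goes in short steps, Python scripts to look and compute and a tool call to move; the robot and the scene stay as the last step left them, time stands still between calls to the robot, and variables do not carry over. Pictures are saved under pics/ and viewed, at most 10 in all, crops included, and the job is handed in when it is done.

Besides the shell and the picture viewer there is one more tool, called after "Call:" as name(argument=value, ...) on one line, values as JSON. carry_out: Moves the arm, as the interface text tells. Its arguments: {"type":"object","properties":{"increments":{"type":"array"}},"required":["increments"]}

```bash
ls; mkdir -p pics
cat > h.py <<'E'
import numpy as np,cv2
from bench import env
from scipy.spatial.transform import Rotation as R
def cam(n):
    p=env.camera_params(n); f=192/np.tan(np.radians(p["fov_y"])/2)
    return p,f
def ray(n,uv):
    p,f=cam(n); Rm=R.from_rotvec(p["rvec"]).as_matrix(); t=np.array(p["tvec"]).ravel()
    d=Rm.T@np.array([(uv[0]-p["cx"])/f,(uv[1]-p["cy"])/f,1]); return -Rm.T@t,d
def onz(n,uv,z):
    o,d=ray(n,uv); return o+d*(z-o[2])/d[2]
def proj(n,X):
    p,f=cam(n); c=R.from_rotvec(p["rvec"]).as_matrix()@np.array(X)+np.array(p["tvec"]).ravel()
    return np.array([f*c[0]/c[2]+p["cx"],f*c[1]/c[2]+p["cy"]])
def tool():
    s=env.observe(); T=np.eye(4); T[:3,:3]=R.from_euler('xyz',s["tcp_rot"],degrees=True).as_matrix(); T[:3,3]=s["tool_pos"]; return T
def save(n,im): cv2.imwrite("pics/"+n+".png",im[:,:,::-1])
E
python3 - <<'E'
from h import *
s=env.observe();print(s)
a=env.grab_frame("top");b=env.grab_frame("scene")
save("top0",a);save("scene0",b)
for c in("top","scene"):
  print(c,env.camera_params(c))
  for l in("panel","panel_center","knob_grip","start_knob","cover","lug","stack"):
    for r in env.trace(c,l)[:2]:
      print(c,l,round(r["score"],2),r["box"],cv2.minAreaRect(np.argwhere(r["region"])[:,::-1].astype(np.float32)),r["region"].sum())
E
```

```text
pics
{'clock': 0.0, 'joint_positions': array([ 8.99028495e+01,  2.05924017e+01,  6.33361961e-01, -1.98066077e-02,
       -7.01369241e+01, -1.65050365e+01]), 'dq': array([-0.04167065,  0.00748693, -0.10964709, -0.03316457,  0.01021047,
       -0.07721478]), 'effort': array([ 1.72301275e-04, -5.82718384e+01,  2.93053293e+01,  6.99734464e+00,
        6.72531605e-03, -1.66050236e-04]), 'tool_pos': array([0.19277333, 0.64636626, 0.22560965]), 'tcp_rot': array([ 1.79902700e+02, -9.41373551e-03, -1.66089244e+01]), 'wrist_force': array([ 1.04198806,  0.03897424, -0.64872614]), 'moment': array([-7.46054182e-06, -2.67752710e-02, -1.61549831e-02]), 'grasp_force': 0.0, 'opening': 0.08723500738684375}
top {'fov_y': 52.64818329803254, 'cx': 259.36882636111704, 'cy': 193.52725518330453, 'rvec': array([ 2.10346395, -2.1354954 ,  0.18396035]), 'tvec': array([-0.09693209,  0.55767418,  0.87505917])}
top panel 0.6 [155.4, 109.7, 256.8, 207.2] ((206.09786987304688, 157.92578125), (60.382476806640625, 88.29170227050781), 43.36342239379883) 5131
top panel_center 0.79 [154.2, 110.6, 258.3, 208.1] ((206.351
[... 1522 characters left out ...]
243
scene start_knob 0.39 [206.5, 230.4, 307.1, 321.5] ((257.26739501953125, 271.8692932128906), (89.24134826660156, 88.29776763916016), 11.513830184936523) 3150
scene cover 0.84 [211.2, 230.9, 295.5, 289.2] ((254.70150756835938, 258.9312744140625), (80.60384368896484, 49.98661422729492), 9.7824068069458) 3525
scene lug 0.96 [211.9, 231.8, 296.6, 289.3] ((254.51528930664062, 258.144287109375), (79.91949462890625, 49.624332427978516), 11.070201873779297) 3465
scene stack 0.75 [207.7, 227.8, 305.0, 322.1] ((256.6505126953125, 271.7293701171875), (89.24897766113281, 89.02728271484375), 11.72511100769043) 3319
scene stack 0.68 [224.4, 163.9, 237.9, 181.1] ((230.5, 173.0), (16.0, 15.0), 90.0) 238
```

Run:
```python
from h import *
a=cv2.imread("pics/top0.png")[95:295,140:370];b=cv2.imread("pics/scene0.png")[140:340,190:330]
a=cv2.resize(a,None,fx=2,fy=2,interpolation=2);b=cv2.resize(b,None,fx=2,fy=2,interpolation=2)
cv2.imwrite("pics/both.png",np.hstack([a,b]))
f=lambda uv,z:onz("top",uv,z)[:2].round(4)
print("panel",f((206.2,157.9),.026),"knob",f((183.6,179.6),.05),"cover",f((310.5,237),.066))
print("stackbase",f((310.3,237.5),.02))
for r in ((206.1,157.9),(60.4,88.3),43.4),((310.5,237),(54,53),51.3):
  print([f(tuple(map(float,p)),.03) for p in cv2.boxPoints(r)])
print(onz("scene",(231,173),.05))
```

```text
panel [0.6535 0.0265] knob [0.5935 0.0768] cover [ 0.4499 -0.2214]
stackbase [ 0.452  -0.2264]
[array([0.6256, 0.1556]), array([0.7917, 0.0062]), array([ 0.6794, -0.1043]), array([0.5201, 0.045 ])]
[array([ 0.4646, -0.1363]), array([ 0.5435, -0.2384]), array([ 0.4405, -0.3145]), array([ 0.3647, -0.2135])]
[0.58978151 0.06954318 0.05      ]
```

View pics/both.png

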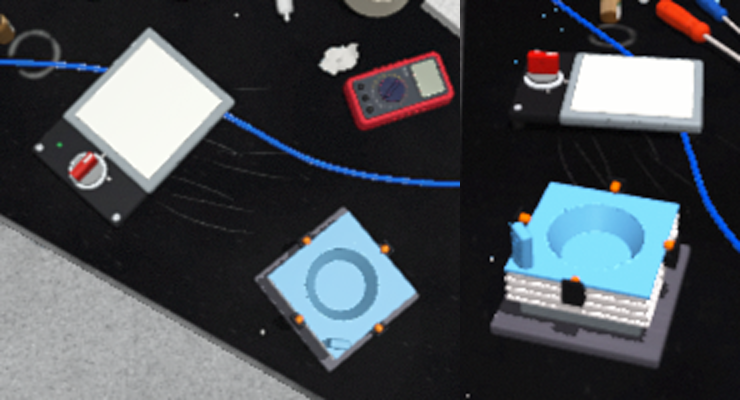

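The top view shows the panel with its knob at (183,180), the white field around (215,150), and the cover with its lug at (308,267). I'll refine these from the white field and the cover outline.

Run:
```python
from h import *
a=cv2.imread("pics/top0.png")[:,:,::-1].astype(int)
def big(m):
    n,l,s,c=cv2.connectedComponentsWithStats(m.astype(np.uint8)); i=1+np.argmax(s[1:,4]); return l==i
def rect(m,z,n="top"):
    pts=np.array([onz(n,(x,y),z)[:2] for y,x in np.argwhere(m)],np.float32)
    return cv2.minAreaRect(pts),pts.mean(0)
win=np.zeros((384,512),bool);win[95:205,150:265]=1
w=big((a.min(2)>215)&win);print("white",rect(w,.026))
win[:]=0;win[150:210,150:210]=1
rd=(a[:,:,0]>120)&(a[:,:,1]<90)&win;r=big(rd);print("red",rect(r,.058),r.sum())
win[:]=0;win[190:290,260:355]=1
bl=big((a[:,:,2]>140)&(a[:,:,2]-a[:,:,0]>40)&win);print("blue",rect(bl,.066),bl.sum())
print("lug top",onz("top",(308.5,267),.1))
T=tool();print(T.round(3)); print(env.camera_params("wrist"))
```

```text
white (((0.6779746413230896, 0.007540225982666016), (0.12537598609924316, 0.13513565063476562), 47.122230529785156), array([0.67716044, 0.00761576], dtype=float32))
red (((0.595039963722229, 0.0796661227941513), (0.013988018035888672, 0.03204289823770523), 45.79008865356445), array([0.59317344, 0.0808956 ], dtype=float32)) 68Traceback (most recent call last):
  File "<stdin>", line 13, in <module>
  File "<stdin>", line 6, in rect
  File "h.py", line 11, in onz
    o,d=ray(n,uv); return o+d*(z-o[2])/d[2]
        ~~~^^^^^^
  File "h.py", line 8, in ray
    p,f=cam(n); Rm=R.from_rotvec(p["rvec"]).as_matrix(); t=np.array(p["tvec"]).ravel()
        ~~~^^^
  File "h.py", line 5, in cam
    p=env.camera_params(n); f=192/np.tan(np.radians(p["fov_y"])/2)
ValueError: time passes only in moves, steps and waits
```

```bash
python3 - <<'E'
s=open("h.py").read().replace('def cam(n):\n','import functools\n@functools.lru_cache(None)\ndef cam(n):\n')
s+='''
def big(m):
    n,l,s,c=cv2.connectedComponentsWithStats(m.astype(np.uint8)); i=1+np.argmax(s[1:,4]); return l==i
def rect(m,z,n="top"):
    pts=np.array([onz(n,(float(x),float(y)),z)[:2] for y,x in np.argwhere(m)],np.float32)
    return cv2.minAreaRect(pts),pts.mean(0)
'''
open("h.py","w").write(s)
E
python3 - <<'E'
from h import *
a=cv2.imread("pics/top0.png")[:,:,::-1].astype(int)
win=np.zeros((384,512),bool);win[190:290,260:355]=1
bl=big((a[:,:,2]>140)&(a[:,:,2]-a[:,:,0]>40)&win);r=rect(bl,.066);print("blue",r,bl.sum(),cv2.boxPoints(r[0]))
print("lug top",onz("top",(308.5,267),.1))
print(cam("wrist")); T=tool();print(T.round(3))
# move to above knob
E
```

```text
blue (((0.4510994255542755, -0.22161075472831726), (0.12173367291688919, 0.12180283665657043), 37.95066452026367), array([ 0.45040032, -0.22171165], dtype=float32)) 2813 [[ 0.36565012 -0.21101958]
 [ 0.44055676 -0.30706605]
 [ 0.53654873 -0.23220193]
 [ 0.4616421  -0.13615546]]
lug top [ 0.38253845 -0.21053853  0.1       ]
({'fov_y': 65.70646984690485, 'cx': 256.59834747877164, 'cy': 192.45934835891805, 'T_tool_cam': array([[ 5.94966362e-04, -9.62107588e-01, -2.72669460e-01,
         7.27103486e-02],
       [ 9.99999799e-01,  6.32762477e-04, -5.06816546e-05,
         7.51456773e-04],
       [ 2.21296208e-04, -2.72669375e-01,  9.62107771e-01,
        -1.58757808e-01],
       [ 0.00000000e+00,  0.00000000e+00,  0.00000000e+00,
         1.00000000e+00]])}, np.float64(297.3186396354542))
[[ 0.958 -0.286  0.     0.193]
 [-0.286 -0.958  0.     0.647]
 [ 0.    -0.    -1.     0.227]
 [ 0.     0.     0.     1.   ]]
```

Call:
carry_out(increments=[[[0,0,0],[0,0,0.049],0],[[0,0,0],[0,0,0.049],0],[[0,0,0],[0,0,0.049],0],[[0.14,0.03,0],[0,0,0],0],[[0.14,0.03,0],[0,0,0],0],[[0.14,0.03,0],[0,0,0],0],[[0.14,0.03,0],[0,0,0],0],[[0.14,0.03,0],[0,0,0],0]])

```text
clock: 1.8
tool_pos: [0.3573, 0.4103, 0.2269]
tcp_rot: [-180.0, 0.0, -43.0]
wrist_force: [0.4, 0.1, 1.2]
opening: 0.0876
grasp_force: 0.0
```

Call:
carry_out(increments=[[[0.14,0.03,0],[0,0,0],0],[[0.14,0.03,0],[0,0,0],0],[[0.14,0.03,0],[0,0,0],0],[[0.14,0.03,0],[0,0,0],0],[[0.14,0.03,0],[0,0,0],0],[[0.14,0.03,0],[0,0,0],0],[[0.14,0.03,0],[0,0,0],0],[[0,0,0],[0,0,0],0]])

```text
clock: 2.8
tool_pos: [0.587, 0.0795, 0.226]
tcp_rot: [179.9, -0.0, -43.3]
wrist_force: [-1.0, 1.0, 0.2]
opening: 0.0875
grasp_force: 0.0
```

```bash
cat >> h.py <<'E'
def wz(uv,T,z):
    p,f=cam("wrist"); d=np.array([uv[0]-p["cx"],uv[1]-p["cy"]],float); r=np.linalg.norm(d); th=r/f
    c=np.append(d/max(r,1e-9)*np.sin(th),np.cos(th)); M=T@np.array(p["T_tool_cam"]); v=M[:3,:3]@c; o=M[:3,3]
    return o+v*(z-o[2])/v[2]
def wrect(m,T,z):
    pts=np.array([wz((x,y),T,z)[:2] for y,x in np.argwhere(m)],np.float32); return cv2.minAreaRect(pts),pts.mean(0)
E
python3 - <<'E'
from h import *
T=tool(); im=env.grab_frame("wrist"); save("w1",im); a=im.astype(int)
r=big((a[:,:,0]>120)&(a[:,:,1]<90)&(a[:,:,2]<90)); ys,xs=np.nonzero(r); print(r.sum(),xs.min(),xs.max(),ys.min(),ys.max(),a[r].mean(0))
print("red",wrect(r,T,.06))
w=big(a.min(2)>215);print("white",wrect(w,T,.026),w.sum())
for l in env.trace("wrist","knob_grip")[:2]: print(l["score"],l["box"],wrect(l["region"],T,.06))
s=env.observe();print(s["joint_positions"],s["tcp_rot"])
E
```

```text
1038 72 129 21 79 [167.54238921  62.21194605  47.20231214]
red (((0.8285140991210938, 0.10765762627124786), (0.09273391216993332, 0.022472070530056953), 83.90563201904297), array([0.8278927 , 0.10692678], dtype=float32))
white (((0.6780686974525452, 0.006209112703800201), (0.12496127188205719, 0.1347731500864029), 47.08897399902344), array([0.6770251 , 0.00676691], dtype=float32)) 11289
0.71 [184.9, 13.8, 309.9, 186.5] (((0.6550459861755371, 0.026174157857894897), (0.13639985024929047, 0.1952393651008606), 47.00518035888672), array([0.65471435, 0.02621573], dtype=float32))
0.67 [233.4, 152.7, 266.2, 186.7] (((0.6009778380393982, 0.07708689570426941), (0.035040032118558884, 0.03519439324736595), 1.5249128341674805), array([0.60065955, 0.07725503], dtype=float32))
[ 2.68993308e+01  1.27549966e+01 -1.02544188e+01 -1.10624173e-02
 -6.70176684e+01  1.99326890e+01] [ 1.79978010e+02  1.88057201e-02 -4.31723055e+01]
```

View pics/w1.png

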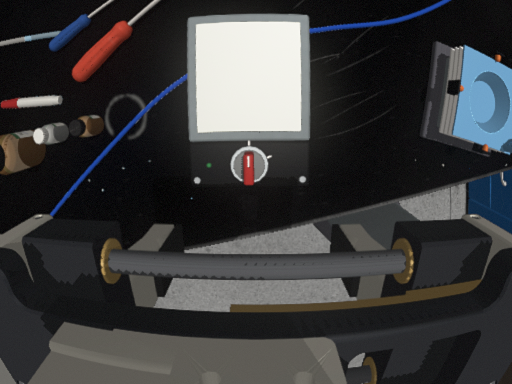

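The wrist view shows the white field at (248,76) and the red bar at (248,168), standing along the panel's x. The grip bar's axis can be taken from the red and the panel geometry.

Run:
```python
from h import *
T=tool(); a=cv2.imread("pics/w1.png")[:,:,::-1].astype(int)
win=np.zeros((384,512),bool);win[140:195,225:272]=1
r=big((a[:,:,0]>100)&(a[:,:,1]<80)&win); ys,xs=np.nonzero(r);print(r.sum(),xs.min(),xs.max(),ys.min(),ys.max())
print("red",wrect(r,T,.06),wrect(r,T,.05))
g=big((a.min(2)>90)&win);ys,xs=np.nonzero(g);print("disc",xs.min(),xs.max(),ys.min(),ys.max(),wz(((xs.min()+xs.max())/2,(ys.min()+ys.max())/2),T,.034))
c=np.array([.678,.0068]);u=np.array([np.cos(np.radians(-42.9)),np.sin(np.radians(-42.9))]);k=c-.109*u;print("knob geom",k)
print("tool delta mm",1000*T[:3,:3].T@(np.append(k,.038)-T[:3,3]))
```

```text
281 243 253 154 184
red (((0.5971516966819763, 0.08285326510667801), (0.011113203130662441, 0.03415868803858757), 46.714054107666016), array([0.5963974 , 0.08303515], dtype=float32)) (((0.5958852171897888, 0.08443796634674072), (0.011455130763351917, 0.035209719091653824), 46.71431350708008), array([0.595108  , 0.08462555], dtype=float32))
disc 230 271 140 181 [0.59949121 0.07753135 0.034     ]
knob geom [0.59815282 0.08099857]
tool delta mm [  9.97353447  -7.89666023 188.25996598]
```

Call:
carry_out(increments=[[[0.025,-0.02,0.1],[0,0,0],0],[[0,0,0.12],[0,0,0],0],[[0,0,0.12],[0,0,0],0],[[0,0,0.08],[0,0,0],0],[[0,0,0.048],[0,0,0],0],[[0,0,0],[0,0,0],120],[[0,0,0],[0,0,0],180],[[0,0,0],[0,0,0],180]])

```text
clock: 3.9
tool_pos: [0.599, 0.0825, 0.0408]
tcp_rot: [-179.9, -0.1, -43.0]
wrist_force: [-0.1, 0.4, -0.9]
opening: 0.0631
grasp_force: 0.0
```

Call:
carry_out(increments=[[[0,0,0],[0,0,0],255],[[0,0,0],[0,0,0],255],[[0,0,0],[0,0,0],255],[[0,0,0],[0,0,0],255],[[0,0,0],[0,0,0],255],[[0,0,0],[0,0,0],255]])

```text
clock: 4.65
tool_pos: [0.5982, 0.0817, 0.0393]
tcp_rot: [180.0, 0.0, -43.1]
wrist_force: [-0.0, -0.2, -0.7]
opening: 0.0118
grasp_force: 30.0
```

Call:
carry_out(increments=[[[0,0,0],[0,0,0.05],255],[[0,0,0],[0,0,0.05],255],[[0,0,0],[0,0,0.05],255],[[0,0,0],[0,0,0.05],255],[[0,0,0],[0,0,0.05],255],[[0,0,0],[0,0,0.05],255],[[0,0,0],[0,0,0.05],255],[[0,0,0],[0,0,0.035],255]])

```text
clock: 5.65
tool_pos: [0.5993, 0.082, 0.0393]
tcp_rot: [-179.9, 0.1, -112.6]
wrist_force: [4.0, -0.8, -3.4]
opening: 0.0118
grasp_force: 30.0
```

Call:
carry_out(increments=[[[0,0,0],[0,0,0.01],255],[[0,0,0],[0,0,0.005],255],[[0,0,0],[0,0,0],255]])

```text
clock: 6.02
tool_pos: [0.5993, 0.082, 0.0393]
tcp_rot: [-179.9, 0.0, -114.9]
wrist_force: [5.1, -1.3, -5.7]
opening: 0.0117
grasp_force: 30.5
```

Run:
```python
from h import *
s=env.observe();print(s["tcp_rot"],s["moment"],s["wrist_force"],s["opening"])
```

```text
[-1.79919591e+02  4.47316734e-02 -1.14913985e+02] [-0.41311424 -2.16582582  0.60521006] [ 5.14125435 -1.30970878 -5.70150668] 0.011654760397658111
```

Call:
carry_out(increments=[[[0,0,0],[0,0,0],0],[[0,0,0],[0,0,0],0],[[0,0,0],[0,0,0],0],[[0,0,0],[0,0,0],0],[[0,0,0],[0,0,0],0],[[0,0,0],[0,0,0],0],[[0,0,0],[0,0,0],0],[[0,0,0],[0,0,0],0]])

```text
clock: 7.02
tool_pos: [0.5983, 0.0817, 0.0393]
tcp_rot: [180.0, -0.0, -115.1]
wrist_force: [0.6, -0.2, 0.3]
opening: 0.0849
grasp_force: 0.0
```

Call:
carry_out(increments=[[[0,0,-0.1],[0,0,0],0],[[0,0,-0.14],[0,0,0],0],[[0,0,-0.14],[0,0,0],0],[[0,0,-0.1],[0,0,0],0],[[0,0,0],[0,0,-0.025],0]])

```text
clock: 7.65
tool_pos: [0.6001, 0.0823, 0.2358]
tcp_rot: [-179.7, 0.3, -110.5]
wrist_force: [0.7, -0.2, -1.0]
opening: 0.0877
grasp_force: 0.0
```

Run:
```python
from h import *
T=tool();print(T.round(4)); im=env.grab_frame("top"); save("top1",im);a=im.astype(int)
win=np.zeros((384,512),bool);win[150:210,150:210]=1
r=big((a[:,:,0]>120)&(a[:,:,1]<90)&win);print("red",rect(r,.058),r.sum())
win[:]=0;win[190:290,260:355]=1
bl=big((a[:,:,2]>140)&(a[:,:,2]-a[:,:,0]>40)&win);print("blue",rect(bl,.066),bl.sum())
cv2.imwrite("pics/top1c.png",cv2.resize(im[95:295,140:370,::-1],None,fx=2,fy=2))
print(env.observe()["joint_positions"])
```

```text
[[-0.3495 -0.9369  0.0068  0.6001]
 [-0.9369  0.3495  0.0024  0.0823]
 [-0.0046 -0.0055 -1.      0.2358]
 [ 0.      0.      0.      1.    ]]
red (((0.595039963722229, 0.0796661227941513), (0.013988018035888672, 0.03204289823770523), 45.79008865356445), array([0.59313613, 0.08070467], dtype=float32)) 70
blue (((0.4510994255542755, -0.22161075472831726), (0.12173367291688919, 0.12180283665657043), 37.95066452026367), array([ 0.45040032, -0.22171165], dtype=float32)) 2813
[ 2.63046433e+01  1.35859909e+01 -8.18339103e+00  5.86742395e-03
 -6.80037696e+01 -4.65218025e+01]
```

View pics/top1c.png

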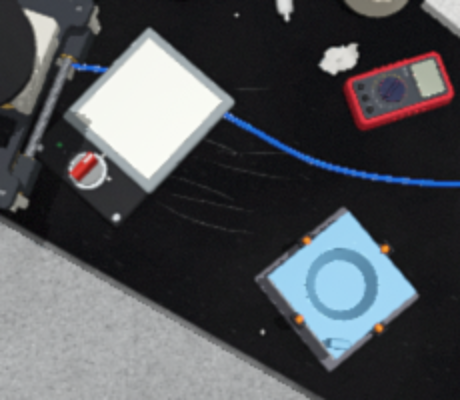

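The top view shows the knob bar back at rest at (183,178), with the stack unmoved. Next I move above the lug.

Call:
carry_out(increments=[[[0,0,0],[0,0,-0.0375],0],[[0,0,0],[0,0,-0.0375],0],[[0.132,0.074,0],[0,0,0],0],[[0.132,0.074,0],[0,0,0],0],[[0.132,0.074,0],[0,0,0],0],[[0.132,0.074,0],[0,0,0],0],[[0.132,0.074,0],[0,0,0],0],[[0.132,0.074,0],[0,0,0],0]])

```text
clock: 8.7
tool_pos: [0.3814, -0.2119, 0.2312]
tcp_rot: [180.0, 0.0, -97.1]
wrist_force: [0.6, -0.9, 0.9]
opening: 0.0877
grasp_force: 0.0
```

Call:
carry_out(increments=[[[0,0,0],[0,0,0],0],[[0,0,0],[0,0,0],0]])

```text
clock: 8.95
tool_pos: [0.3829, -0.2109, 0.2312]
tcp_rot: [180.0, 0.0, -97.2]
wrist_force: [-0.3, -0.1, 0.3]
opening: 0.0876
grasp_force: 0.0
```

Run:
```python
from h import *
T=tool();print(T.round(4)); im=env.grab_frame("wrist"); save("w2",im)
for n in("lug","cover"):
  for l in env.trace("wrist",n)[:2]: print(n,l["score"],l["box"],wrect(l["region"],T,.066))
print(env.observe()["joint_positions"])
```

```text
[[-1.249e-01 -9.922e-01 -0.000e+00  3.829e-01]
 [-9.922e-01  1.249e-01  1.000e-04 -2.109e-01]
 [-1.000e-04  0.000e+00 -1.000e+00  2.312e-01]
 [ 0.000e+00  0.000e+00  0.000e+00  1.000e+00]]
lug 0.78 [131.1, 98.3, 271.3, 242.5] (((0.4497450888156891, -0.22126390039920807), (0.1207035481929779, 0.12467437982559204), 37.893150329589844), array([ 0.44845268, -0.22464737], dtype=float32))
cover 0.93 [125.5, 100.6, 271.5, 241.9] (((0.4496570825576782, -0.2212544083595276), (0.12177447974681854, 0.12461460381746292), 37.94253921508789), array([ 0.44852835, -0.22455026], dtype=float32))
[-2.69374400e+00 -2.79579092e+00 -2.70567796e+01 -4.04001583e-03
 -6.57646688e+01 -4.30506744e+00]
```

View pics/w2.png

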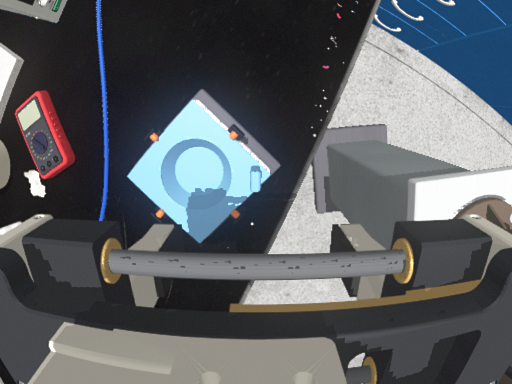

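The wrist view shows the lug upright at (256,178), between the open fingers' closing line, with clips at (235,134) and (236,213) clear of the pads. I descend and grip.

Call:
carry_out(increments=[[[0.005,-0.001,0.08],[0,0,0],0],[[0,0,0.12],[0,0,0],0],[[0,0,0.1],[0,0,0],60],[[0,0,0.06],[0,0,0],110],[[0,0,0.038],[0,0,0],140],[[0,0,0],[0,0,0],140],[[0,0,0],[0,0,0],160]])

```text
clock: 9.98
tool_pos: [0.384, -0.2124, 0.0726]
tcp_rot: [-180.0, -0.0, -97.0]
wrist_force: [-1.0, -0.5, 0.0]
opening: 0.0431
grasp_force: 0.0
```

Run:
```python
from h import *
T=tool();print(T[:3,3],env.observe()["opening"],env.observe()["wrist_force"]); im=env.grab_frame("wrist");sc=env.grab_frame("scene")
A=im[90:270,150:350,::-1];B=sc[210:330,190:320,::-1]
cv2.imwrite("pics/w3.png",np.hstack([cv2.resize(A,(400,360)),cv2.resize(B,(390,360))]))
```

```text
[ 0.38404626 -0.21243908  0.07261946] 0.04310725810451892 [-1.047717   -0.49211989  0.00270939]
```

View pics/w3.png

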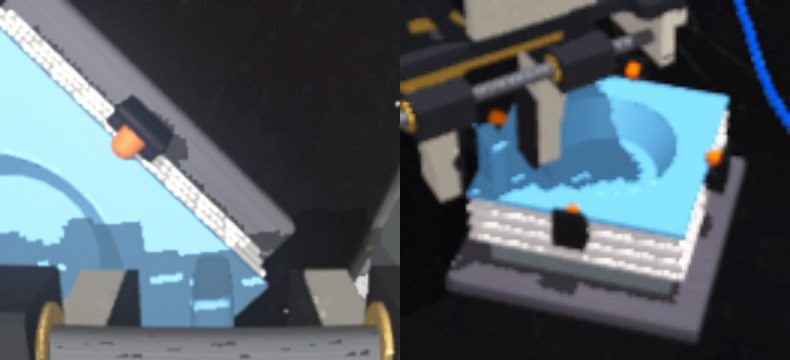

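The lug at (211,290) sits between the fingers, near mid-gap, so I close on it.

Call:
carry_out(increments=[[[0,0,0],[0,0,0],200],[[0,0,0],[0,0,0],210],[[0,0,0],[0,0,0],220],[[0,0,0],[0,0,0],255],[[0,0,0],[0,0,0],255],[[0,0,0],[0,0,0],255],[[0,0,0],[0,0,0],255]])

```text
clock: 10.95
tool_pos: [0.3834, -0.2129, 0.0723]
tcp_rot: [-180.0, -0.0, -97.1]
wrist_force: [-0.3, 0.3, 3.3]
opening: 0.0101
grasp_force: 30.0
```

Call:
carry_out(increments=[[[0,-0.0002,-0.0065],[-0.0056,0,0],255],[[0,-0.0002,-0.0065],[-0.0056,0,0],255],[[0,-0.0002,-0.0065],[-0.0056,0,0],255],[[0,-0.0002,-0.0065],[-0.0056,0,0],255],[[0,-0.0002,-0.0065],[-0.0056,0,0],255],[[0,0,0],[0,0,0],255],[[0,0,0],[0,0,0],255]])

```text
clock: 11.82
tool_pos: [0.3842, -0.2129, 0.0851]
tcp_rot: [175.0, 0.0, -97.1]
wrist_force: [2.7, -0.1, -3.3]
opening: 0.01
grasp_force: 30.0
```

Run:
```python
from h import *
s=env.observe();print(s["tcp_rot"],s["moment"],s["wrist_force"],s["tool_pos"])
```

```text
[ 1.74988641e+02  2.90909351e-03 -9.70698405e+01] [-0.17102205 -1.95469902 -0.07071441] [ 2.72639823 -0.06323605 -3.32523791] [ 0.38422487 -0.21290329  0.08508441]
```

Call:
carry_out(increments=[[[0,-0.0002,-0.0065],[-0.0056,0,0],255],[[0,0,0],[0,0,0],255],[[0,-0.0002,-0.0065],[-0.0056,0,0],255],[[0,-0.0002,-0.0065],[-0.0056,0,0],255],[[0,-0.0002,-0.0065],[-0.0056,0,0],255],[[0,-0.0002,-0.0065],[-0.0056,0,0],255],[[0,0,0],[0,0,0],255],[[0,0,0],[0,0,0],255]])

```text
clock: 12.82
tool_pos: [0.385, -0.2131, 0.0978]
tcp_rot: [169.8, -0.0, -97.1]
wrist_force: [-5.1, 0.6, 2.5]
opening: 0.0098
grasp_force: 30.0
```

Run:
```python
from h import *
s=env.observe();print(s["tcp_rot"],s["moment"],s["wrist_force"],s["tool_pos"])
im=env.grab_frame("wrist");sc=env.grab_frame("scene")
A=im[90:270,100:300,::-1];B=sc[210:330,190:320,::-1]
cv2.imwrite("pics/w4.png",np.hstack([cv2.resize(A,(400,360)),cv2.resize(B,(390,360))]))
```

```text
[ 1.69799643e+02 -2.42822660e-03 -9.70813263e+01] [ 0.38304354  1.20731353 -0.00803978] [-5.10824632  0.57085863  2.51932059] [ 0.38498335 -0.21311634  0.09783292]
```

View pics/w4.png

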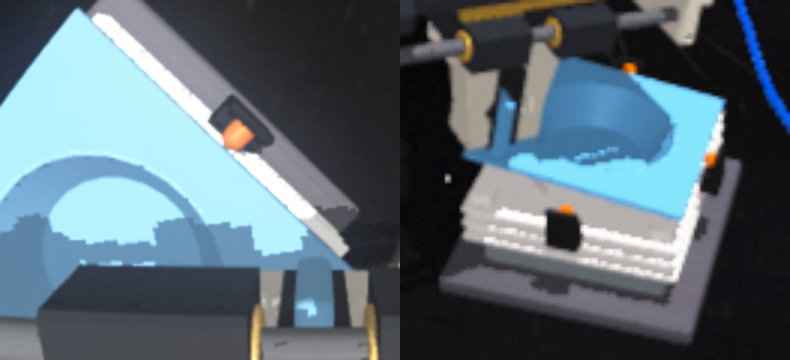

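At 10° the near clips and the front far clip at (710,160) look clear, and the far corner is still down on the stack. I lift slowly along the vertical.

Call:
carry_out(increments=[[[0,0.003,-0.005],[0,0,0],255],[[0,0.002,-0.0075],[0,0,0],255],[[0,0.0015,-0.0075],[0,0,0],255],[[0,0.0015,-0.0075],[0,0,0],255],[[0,0,0],[0,0,0],255]])

```text
clock: 13.55
tool_pos: [0.3852, -0.213, 0.1097]
tcp_rot: [170.0, -0.0, -97.1]
wrist_force: [0.1, -0.2, -0.9]
opening: 0.0097
grasp_force: 30.0
```

Run:
```python
from h import *
s=env.observe();print(s["tcp_rot"],s["moment"],s["wrist_force"],s["tool_pos"])
sc=env.grab_frame("scene")
for l in env.trace("scene","stack")[:1]: print(l["score"],l["box"])
save("s5",sc)
```

```text
[ 1.69974460e+02 -1.32369013e-03 -9.70577324e+01] [ 0.01550505 -0.60264441 -0.00280714] [ 0.06390914 -0.23381221 -0.86284344] [ 0.38524805 -0.21303622  0.10969808]
0.94 [204.1, 249.0, 304.8, 320.2]
```

The force has dropped to the cover's weight alone, so it is free. I raise it and level it.

Call:
carry_out(increments=[[[0,0.0085,-0.04],[0,0,0],255],[[0,0.017,-0.09],[0,0,0],255],[[0,0.017,-0.09],[0,0,0],255],[[0,0.012,-0.06],[0,0,0],255],[[0,0,0],[0.02,0,0],255],[[0,0,0],[0.02,0,0],255],[[0,0,0],[0.0156,0,0],255],[[0,0,0],[0,0,0],255]])

```text
clock: 14.65
tool_pos: [0.3822, -0.2127, 0.2238]
tcp_rot: [180.0, 0.0, -97.1]
wrist_force: [0.7, 0.0, -1.6]
opening: 0.0101
grasp_force: 30.0
```

Run:
```python
from h import *
s=env.observe();print(s["tcp_rot"],s["wrist_force"],s["tool_pos"],s["joint_positions"])
save("s6",env.grab_frame("scene"));T=tool();im=env.grab_frame("wrist");save("w6",im)
print(env.trace("scene","stack")[0]["box"])
A=cv2.imread("pics/s6.png")[60:340,150:350]
cv2.imwrite("pics/v6.png",np.hstack([cv2.resize(A,(300,420)),cv2.resize(im[60:320,50:350,::-1],(485,420))]))
# target: cover centre over panel; cover rel to TCP
c=T[:2,3]+T[:2,:2]@np.array([0,-.068]);print("cover c",c,"err",np.array([.678,.0068])-c,"tool",(T[:3,:3].T@np.append(np.array([.678,.0068])-c,0)))
```

```text
[ 1.79964884e+02  1.00248441e-02 -9.70639672e+01] [ 0.70900408  0.04042845 -1.63711789] [ 0.38224823 -0.21267367  0.22375792] [-3.09605791e+00 -2.45450722e+00 -2.77387199e+01 -1.37439270e-02
 -6.47501263e+01 -3.96203978e+00]
[203.0, 226.2, 303.0, 322.4]
cover c [ 0.45018451 -0.22112904] err [0.22781549 0.22792904] tool [-0.25419487 -0.19808185 -0.00030528]
```

View pics/v6.png

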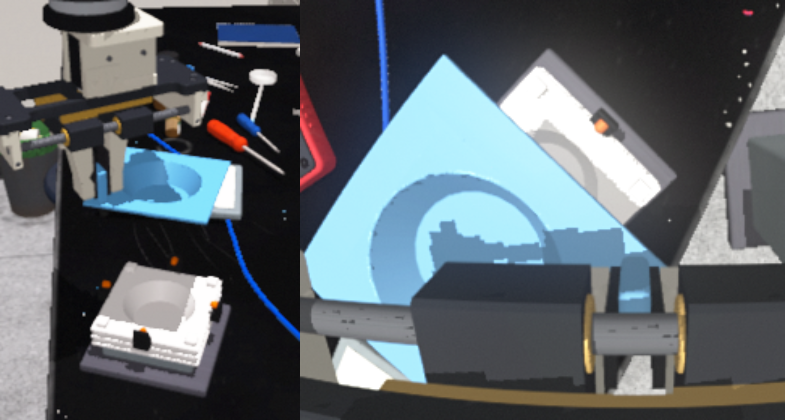

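The cover is level in the gripper, and the stack still stands in place with its clips intact. I carry the cover over the panel.

Call:
carry_out(increments=[[[-0.045,-0.035,0],[0,0,0],255],[[-0.091,-0.071,0],[0,0,0],255],[[-0.091,-0.071,0],[0,0,0],255],[[-0.091,-0.071,0],[0,0,0],255],[[-0.091,-0.071,0],[0,0,0],255],[[-0.091,-0.071,0],[0,0,0],255],[[-0.091,-0.071,0],[0,0,0],255],[[-0.045,-0.035,0],[0,0,0],255]])

```text
clock: 15.8
tool_pos: [0.6128, 0.017, 0.2218]
tcp_rot: [179.8, -0.1, -97.0]
wrist_force: [0.3, -1.3, -0.7]
opening: 0.01
grasp_force: 30.0
```

Call:
carry_out(increments=[[[0,0,0.04],[0,0,0],255],[[0,0,0.07],[0,0,0],255],[[0,0,0.07],[0,0,0],255],[[0,0,0.04],[0,0,0],255],[[0,0,0.01],[0,0,0],255],[[0,0,0],[0,0,0],255],[[0,0,0],[0,0,0],255],[[0,0,0],[0,0,0],255]])

```text
clock: 16.8
tool_pos: [0.6115, 0.0154, 0.1321]
tcp_rot: [-180.0, 0.0, -97.1]
wrist_force: [0.4, -0.4, -1.3]
opening: 0.0097
grasp_force: 30.0
```

Run:
```python
from h import *
s=env.observe();T=tool();c=T[:2,3]+T[:2,:2]@np.array([0,-.068]);print(s["tool_pos"],s["tcp_rot"],c,s["wrist_force"],s["opening"])
sc=env.grab_frame("scene");tp=env.grab_frame("top")
cv2.imwrite("pics/f.png",np.hstack([cv2.resize(sc[100:340,150:350,::-1],(350,420)),cv2.resize(tp[80:300,130:370,::-1],(445,420))]))
print(env.trace("top","stack")[0]["box"],env.trace("scene","stack")[0]["box"])
```

```text
[0.61146441 0.01541564 0.13206111] [-1.79998257e+02  3.08415181e-02 -9.70592869e+01] [0.67894893 0.00705869] [ 0.42262109 -0.37249702 -1.29023984] 0.00974106745361845
[268.0, 201.7, 348.7, 282.2] [204.5, 228.4, 302.9, 322.2]
```

View pics/f.png

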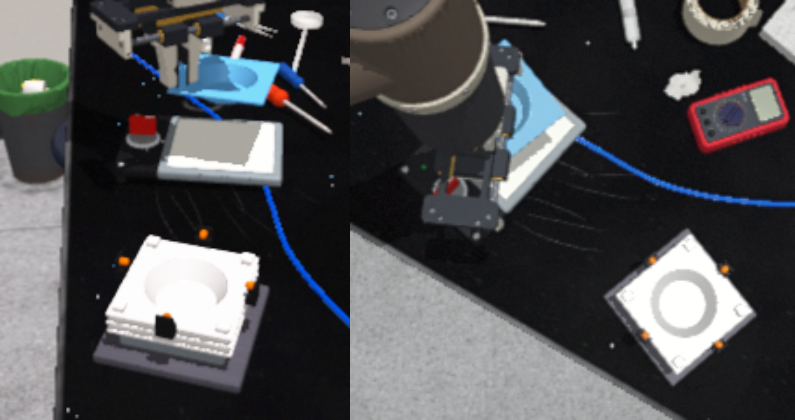

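The cover hangs level above the panel at scene crop (225,80), with the knob clear of it at (142,128). The stack stands where it was.

```bash
python3 -c "
from bench import env
print(env.hand_in())"
```

```text
the job is handed in; nothing more can be done
None
```

The job is handed in, with no verdict returned: the knob was turned to its stop and sprang back, and the cover was peeled off lug-first. It is held level, centred about 10 cm above the lit field, and the stack is still standing in place.

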